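# Leak-test the sample valve: prove the trip, close the valve and hold it shut

### The arm

A 6-joint arm with a two-finger parallel gripper is mounted at the origin on the work surface. World frame = base frame: x ahead of the robot, y to its left, z up, the work surface at z = 0. Lengths are in mm, angles in rad, forces in N, time in s.
With the tool pointing down it reaches from about 300 to 850 mm from the base axis. Payload 4.2 kg.
Tool frame: the origin (TCP) lies midway between the tips of the shut fingers; the grasp point (between the pads) lies 19 mm behind it (tcp_to_grasp is the distance from the TCP to the grasp point, in mm); z points along the fingers, y is the line along which they close (so a half turn about z gives the same grasp; the last joint's range is limited). The gripper opens to 91 mm and grips with 3 to 60 N. Pads are 32 mm wide; open, the fingers measure 118 mm over their backs; the gripper's body (76 mm by 178 mm) begins 60 mm behind the grasp point.
Start: joints at [1.141, 0.32, 1.565, -0, 1.257, -0.02], TCP at [229.099, 527.406, 213.976] pointing down, gripper open.
Joint ranges: [-3.11, 3.11], [-0.84, 2.01], [0.21, 2.61], [-1.34, 4.49], [0.05, 2.63], [-2.56, 2.56]. Speed limits (rad/s): [2.57, 2.57, 3.14, 3.14, 3.14, 3.14].

### API

Orientations are given as a unit quaternion [x, y, z, w].
In Python, from rig import get_state, grab_frame, job_done, tcp_to_grasp gives the robot as it stands. The module is installed in compiled form; this text tells all that it offers.
- The arm moves only by the tool move_arm, never from a script. Its argument "motion" is a list of rows, each an object with "offset": the shift along the tool's x, y, z in cm, a list of three; "roll": the turn about the tool's z in rad. In form: [{"offset": [tx, ty, tz], "roll": roll}, ...]. A call has exactly 5 rows; each row is the pose to reach, as a shift and turn from the pose commanded when the call began, along the tool's axes at that moment; what a row does not reach only later rows make up. A row lasts 1/10 s, in which the tool goes at most 50 mm and 8.59 degrees, less where a joint would pass 70% of its speed; a pose out of reach is approached as far as the arm can. A call with a gripper value outside its range is refused whole. "claw" is the closure, from -1 (fully open) to 1 (shut), set as the call begins (left out, the last holds). The fingers move at their own pace and stop on an object; "force" is the grip in N (left out, the last holds). Time passes only in rows, so rows that repeat a pose let the fingers close, or fill a call up. It gives the time, the measured TCP pose, the force, the opening and the grip force at its end, in the units of the state.
- get_state(): the state, without advancing time (a new reading comes with each control period).
- grab_frame(name): name is "side" or "top"; returns a dict with "color" (400x640x3 uint8, blue, green, red), "depth" (400x640 float32, mm along the optical axis (not along the pixel's ray), 0 where there is no reading), "K" (3x3 intrinsics, pixels), "cam_to_world" (4x4, takes a point from camera to world coordinates). Camera axes: x right, y down, z forward; pixel columns grow to the right and rows downward; lengths in mm; the calibration is good to about 2 mm. A picture is of the moment at which its call begins.
- job_done(): hands the job in; it is judged then, once.
The state is a dict: "clock": time; "qpos": joint angles; "qd": joint speeds; "tau": joint torques, N m; "eef_pos": TCP position; "eef_rot": TCP orientation; "ft_force": force on the tool from outside, world axes, zero at the start; "ft_torque": the same for the moment, N m; "finger_gap": finger opening in mm; "grasp_force": force on a finger pad.
Only numpy, scipy, OpenCV 4.12 (cv2) and the standard library are available. Lean on these libraries where they do the work, as an engineer would, in place of code of your own. Each camera call takes 0.05 s, during which the arm holds its last target. There are 200 camera calls.

### The job

Leak-test the analyser's cleaned sample valve: first prove the tester's safety trip by pressing its yellow test button so that the red lever drops, then let the button come up and lift the lever back fully upright so that it stays. Then fit the white cover with the blue rib (not the grey one) onto the two dowels of the aluminium valve half, flush all round, and press it down firmly with about 15 N: finish while still holding it pressed with the gripper, letting nothing go. Leave everything else where it stands.

Things in the scene. Friction and masses are not known exactly. Their poses are not given: they have to be found in the camera images.
- tester: white leak tester case fixed to the bench, 80 (x) x 100 (y) x 59 (z) mm. Origin: centre of its underside. Its -x face (with a small dark display) is its front and looks roughly to the robot. On its top: yellow test button at (0, -26) mm, red lever at y = +25 mm.
- button_top (a point): centre of the top face of the yellow round test button, 24 mm across, 71 mm above the bench when up; pressed straight down.
- test_button (a joint): travel of the test button in m: 0 up, 0.006 fully down; a spring returns it (1.4 N at the start, about 4 N fully down). The lever is let go after about 3 mm.
- trip_lever (a joint): angle of the trip lever in rad: 0 upright (as it starts; it leans 0.26 rad back, to the tester's +x, and rests there by gravity), 1.6 dropped forward towards the tester's front (-x), nearly level. It turns freely and falls by its own weight: forward beyond 0.26, back to 0 below it.
- lever_grip (a point): centre of the lever's red grip bar: a cylinder 14 mm across and 26 mm long, its length along the tester's y (the hinge direction). 50 mm from the hinge. With the lever dropped it stands 37 mm in front of the tester's front face and 65 mm above the bench; upright, 102 mm above it. Can be pinched by its two ends, from above; it then turns between the pads as the lever swings.
- lever_hinge (a point): point on the lever's hinge axis (which runs along the tester's y) in the lever's mid plane, 54 mm above the bench.
- valve_base: lower valve half: aluminium block 100 (x) x 64 (y) x 24 mm on a dark fixture plate 130 x 90 x 10 mm, fixed to the bench. Origin: centre of the plate's underside. Two steel dowels 8 mm in diameter stand 14 mm above the block's top, at x = +38 and -38 mm on its x axis, with tapered tips.
- split (a point): centre of the block's flat top (split) face, 34 mm above the bench; axes as valve_base. The seated cover's origin comes to this point.
- cover: loose upper valve half, about 0.2 to 0.4 kg: white flange 100 (x) x 64 (y) x 14 mm with a blue rib 44 (x) x 30 (y) x 28 mm standing on its middle (42 mm in all). Grip the rib across its y sides. Two through holes 9.5 mm in diameter at x = +38 and -38 mm. Fits the dowels either way round. Origin: centre of its flat underside.
- spare_cover: the wrong cover, not to be used: same outline as the white cover (100 x 64 x 14 mm flange) but grey, with a black rib 30 x 30 x 28 mm and holes only 52 mm apart. Origin: centre of its underside.
- tube_rack: cream tube rack with purple-capped tubes, 26 x 220 x 78 mm, bystander. Origin: centre of its underside.
- tube_rack2: second cream tube rack, 26 x 220 x 78 mm, bystander. Origin: centre of its underside.
- reagent: white reagent bottle with blue cap, 60 mm across, 130 mm tall, bystander. Origin: centre of its underside.
- cleaner: amber jar with white cap, 52 mm across, 100 mm tall, bystander. Origin: centre of its underside.
- screw_dish: shallow steel dish, 72 mm across, 24 mm tall, bystander. Origin: centre of its underside.
- driver: orange-handled screwdriver, 150 mm long, lying on the bench, bystander.
- parts_tray: blue open tray, 110 x 160 x 30 mm, bystander. Origin: centre of its underside.
Mind the look-alikes: they are no part of the job. What is shaped like the valve_base but purple is not meant.

How it is judged (in metres and radians):
On the way, in this order (a step that is already met when the one before it is completed fails the run):
1. the test button is pressed while the lever is still up (value of joint test_button above 0.0015 m and value of joint trip_lever below 0.6 rad).
2. the lever has dropped (value of joint trip_lever above 1.4 rad), for 0.1 s.
3. the button is up again and the lever stands upright and stays, let go by the robot (value of joint trip_lever below 0.1 rad and value of joint test_button below 0.001 m and distance between the grasp point and lever_grip above 0.04 m), for 0.3 s.
4. the cover sits flush on the dowels and is pressed down by the gripper (horizontal distance between cover and split below 0.003 m and z of cover in the frame of split between -0.003 and 0.002 m and angle between cover's own z axis and vertical below 0.04 rad and angle between the x axis of cover and the x axis of split, either way round below 0.06 rad and contact force between cover and valve_base above 8 N and contact force between the fingers and cover above 4 N), for 0.4 s.
At the end, for the whole second after the job is handed in: The white cover is on both dowels of the lower half, within 3 mm sideways, 2 mm of flush, upright within 0.04 rad, in line within 0.06 rad, at rest, pressed against the lower half with more than 8 N by the gripper, which is still on it; the trip lever is upright (within 0.10 rad) and the button up (all of step 4 and value of joint trip_lever below 0.1 rad and value of joint test_button below 0.001 m and linear speed of cover below 0.02 m/s); the arm keeps its last pose, push and grip.
It fails at once if a bystander is shifted by more than 3 cm or knocked over (distance of any of spare_cover, tube_rack, tube_rack2, reagent, cleaner, screw_dish, driver, parts_tray from where it was at the start of the episode above 0.03 m or angle between any of spare_cover, tube_rack, tube_rack2, reagent, cleaner, screw_dish, parts_tray's own z axis and vertical above 0.5 rad).
It fails at once if the cover is crushed onto the lower half with more than 80 N (contact force between cover and valve_base above 80 N).
It also fails if it takes over 64 s, if anything falls off the work surface, if the arm or the gripper's body presses on something with over 40 N, if the wrist force passes 120 N, or if a joint passes its speed limit or range.

## Working session

There is one attempt and no reset: what is moved stays moved. The work goes in short steps, Python scripts to look and compute and a tool call to move; the robot and the scene stay as the last step left them, time stands still between calls to the robot, and variables do not carry over. Pictures are saved under pics/ and viewed, at most 10 in all, crops included, and the job is handed in when it is done.

Besides the shell and the picture viewer there is one more tool, called as a command line: name --argument value ..., lists and objects as JSON in quotes. move_arm: Moves the arm, as the interface text tells. Its arguments: {"type":"object","properties":{"motion":{"type":"array"},"claw":{"type":"number"},"force":{"type":"number"}},"required":["motion"]}

```bash
mkdir -p pics
cat > h.py <<'E'
import numpy as np, cv2, pickle
from rig import get_state, grab_frame, job_done, tcp_to_grasp
def pts(f):
    d=f['depth'].astype(float);K=f['K'];h,w=d.shape
    u,v=np.meshgrid(np.arange(w),np.arange(h))
    P=np.stack([(u-K[0,2])/K[0,0]*d,(v-K[1,2])/K[1,1]*d,d,np.ones_like(d)],-1)@np.array(f['cam_to_world']).T
    P=P[...,:3]; P[d==0]=np.nan
    return P
E
python3 - <<'E'
from h import *
for n in('top','side'):
    f=grab_frame(n);pickle.dump(f,open(n+'.pkl','wb'));cv2.imwrite(f'pics/{n}0.png',f['color'])
    print(n,np.round(f['K'],1).tolist(),np.round(f['cam_to_world'],3).tolist())
print(get_state(),tcp_to_grasp)
E
```

```text
top [[459.3, 0.0, 319.3], [0.0, 459.3, 197.3], [0.0, 0.0, 1.0]] [[0.022, -0.983, 0.183, 339.501], [-1.0, -0.023, -0.003, 45.591], [0.007, -0.183, -0.983, 1360.486], [0.0, 0.0, 0.0, 1.0]]
side [[518.9, 0.0, 322.1], [0.0, 518.9, 200.9], [0.0, 0.0, 1.0]] [[0.863, -0.314, 0.397, -66.386], [-0.506, -0.546, 0.668, -1021.982], [0.007, -0.777, -0.63, 1088.312], [0.0, 0.0, 0.0, 1.0]]
{'clock': 0.1, 'qpos': array([ 1.14102185e+00,  3.20190524e-01,  1.56553622e+00, -1.19877701e-05,
        1.25736893e+00, -1.99776547e-02]), 'qd': array([ 0.00199617, -0.00328386, -0.00422752,  0.00143365, -0.00048564,
        0.0003247 ]), 'tau': array([-1.13599290e-03, -4.13335347e+01, -2.32508665e+01,  7.27897254e-02,
        4.21985413e-02, -4.06638162e-05]), 'eef_pos': array([228.90228751, 526.99795778, 213.23393077]), 'eef_rot': array([ 2.03465827e-01,  9.79081760e-01, -7.33858306e-04, -1.62018658e-04]), 'ft_force': array([-0.09576599, -0.47848905, -0.01238839]), 'ft_torque': array([-0.01667546,  0.01045465, -0.0324318 ]), 'grasp_force': 0.0, 'finger_gap': 91.1852749576524} 18.8
```

View pics/top0.png

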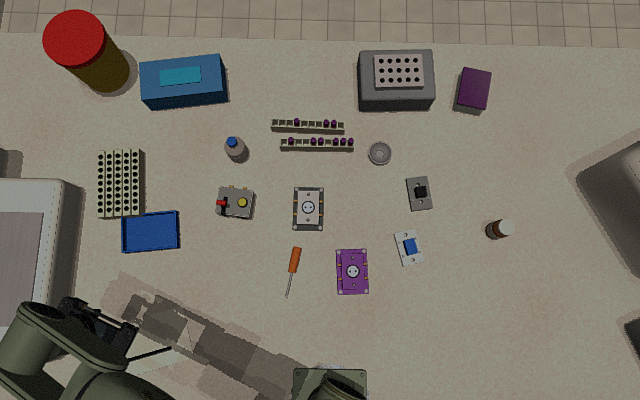

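View pics/side0.png

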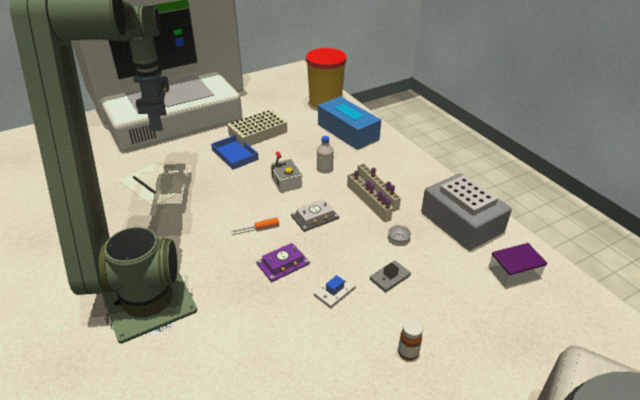

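The top view shows the tester at (236,203) with its button at (243,202) and lever at (221,202). It also shows the valve base at (308,208), the white cover at (408,247), the spare at (419,193) and the purple decoy at (352,271). The side view agrees: button (288,170), base (315,213), cover (335,288). Next I'll enlarge and measure.

```bash
cat >> h.py <<'E'
def ray(f,uv,z):
    uv=np.atleast_2d(uv).astype(float);K=f['K'];T=np.array(f['cam_to_world'])
    d=np.c_[(uv[:,0]-K[0,2])/K[0,0],(uv[:,1]-K[1,2])/K[1,1],np.ones(len(uv))]@T[:3,:3].T
    return T[:3,3]+d*((z-T[2,3])/d[:,2])[:,None]
def blob(f,roi,lo,hi):
    x0,y0,x1,y1=roi;hsv=cv2.cvtColor(f['color'],cv2.COLOR_BGR2HSV)
    m=np.zeros(hsv.shape[:2],np.uint8);m[y0:y1,x0:x1]=cv2.inRange(hsv,lo,hi)[y0:y1,x0:x1]
    n,l,s,c=cv2.connectedComponentsWithStats(m);i=1+s[1:,4].argmax();return l==i,c[i],s[i]
E
python3 - <<'E'
from h import *
t=pickle.load(open('top.pkl','rb'));s=pickle.load(open('side.pkl','rb'))
a=cv2.resize(t['color'][172:272,210:320],None,fx=5.4,fy=5.4,interpolation=cv2.INTER_CUBIC)[:300*2]
b=cv2.resize(t['color'][220:280,385:435],None,fx=4,fy=4,interpolation=cv2.INTER_CUBIC)
c=np.zeros((600,800,3),np.uint8);c[:540,:594]=a[:540,:594];c[:240,598:798]=b
b=cv2.resize(s['color'][140:235,262:345],None,fx=2.4,fy=2.4,interpolation=cv2.INTER_CUBIC);c[300:300+b.shape[0],598:598+b.shape[1]]=b
cv2.imwrite('pics/c1.png',c)
for n,f,rb,ry,rr in(('top',t,(390,225,430,270),(230,190,255,215),(210,190,235,215)),('side',s,(310,270,360,310),(270,155,300,185),(265,145,295,170))):
    P=pts(f)
    for nm,r,lo,hi,z in(('rib',rb,(100,100,60),(130,255,255),42),('btn',ry,(20,100,100),(35,255,255),71),('grip',rr,(0,120,80),(10,255,255),102)):
        m,cc,st=blob(f,r,lo,hi)
        print(n,nm,cc,st,ray(f,cc,z).round(1),np.nanmedian(P[m],0).round(1), np.nanpercentile(P[m][:,2],[5,95]).round(1))
E
```

```text
top rib [410.67096774 246.1483871 ] [404 238  14  17 155] [[ 449.3 -223.4   42. ]] [ 449.7 -224.1   41.2] [36.5 45.5]
top btn [241.67346939 201.57142857] [238 198   8   8  49] [[562.5 262.5  71. ]] [562.6 261.9  71.5] [66.2 76.4]
top grip [220.12195122 202.09756098] [216 200  10   5  41] [[554.3 316.9 102. ]] [553.3 316.4 107.2] [102.6 114.4]
side rib [334.435 284.305] [326 276  18  18 200] [[ 442.1 -234.7   42. ]] [ 442.6 -233.2   40.8] [23.  45.3]
side btn [288.05405405 169.56756757] [285 167   7   6  37] [[559.6 257.3  71. ]] [561.2 260.1  69.8] [63.6 74.3]
side grip [278.         154.36363636] [276 152   5   6  22] [[551.8 313.7 102. ]] [549.6 306.2 107.4] [ 98.5 112.9]
```

View pics/c1.png

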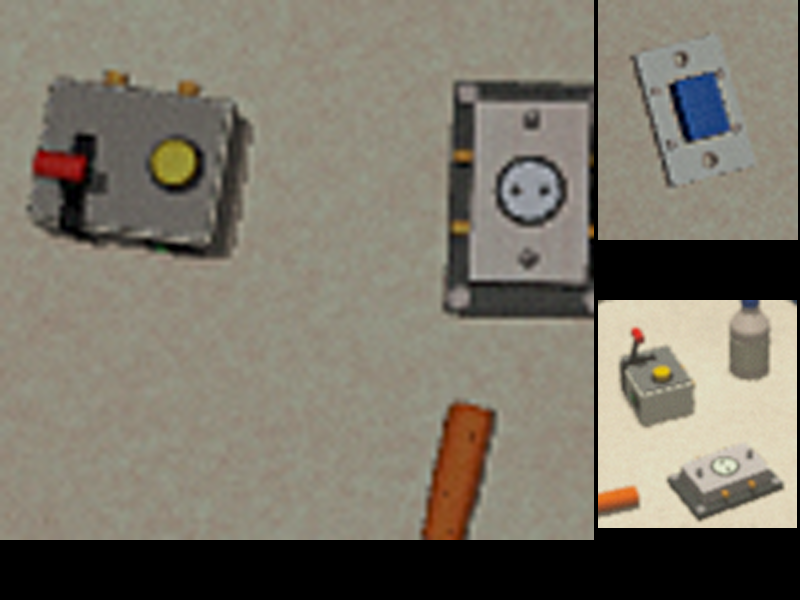

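The crop shows the tester yawed a few degrees: back edge (55,78)→(237,97), front edge (35,220)→(215,245). The dowels are at (531,120) and (527,258), and the cover's holes are visible at (681,59) and (711,159).

```bash
cat > quad.py <<'E'
from h import *
def outline(f,roi,test,z,up=6):
    x0,y0,x1,y1=roi;im=cv2.resize(f['color'][y0:y1,x0:x1],None,fx=up,fy=up,interpolation=cv2.INTER_CUBIC)
    m=test(cv2.GaussianBlur(im,(0,0),3)).astype(np.uint8)
    m=cv2.morphologyEx(m,cv2.MORPH_CLOSE,np.ones((25,25)))
    c=max(cv2.findContours(m,cv2.RETR_EXTERNAL,cv2.CHAIN_APPROX_NONE)[0],key=cv2.contourArea)[:,0].astype(float)
    W=ray(f,(c+.5)/up-.5+[x0,y0],z)[:,:2]
    (cx,cy),(w,h),a=cv2.minAreaRect(W.astype(np.float32))
    M=cv2.moments(W.astype(np.float32)[:,None]);cen=(M['m10']/M['m00'],M['m01']/M['m00'])
    if w<h:a+=90;w,h=h,w
    a=(a+90)%180-90
    return np.round([cx,cy,*cen,w,h,a],1),m
if __name__=='__main__':
    t=pickle.load(open('top.pkl','rb'));s=pickle.load(open('side.pkl','rb'))
    P=pts(t)
    for n,f,r in(('top',t,(298,180,318,238)),('side',s,(290,190,345,236))):
        print(n,'block',outline(f,(285,180,332,236) if n=='top' else r,lambda i:i.min(2)>105,34)[0])
    for n,f,r in(('top',t,(388,222,430,272)),('side',s,(308,266,362,312))):
        im=f['color'][r[1]:r[3],r[0]:r[2]];bg=np.median(im.reshape(-1,3),0);print(bg)
        def test(i):
            hsv=cv2.cvtColor(i,cv2.COLOR_BGR2HSV).astype(int);b0=cv2.cvtColor(np.uint8([[bg]]),cv2.COLOR_BGR2HSV)[0,0].astype(int)
            return ((hsv[...,1]<b0[1]*.6)&(hsv[...,2]>100))|((abs(hsv[...,0]-112)<15)&(hsv[...,1]>100))
        print(n,'cover',outline(f,r,test,14)[0])
    # tester corners
    q=np.array([[55,78],[237,97],[215,245],[35,220]])/5.4+[210,172]-.4
    w=ray(t,q,59)[:,:2];print(w.round(1),w.mean(0))
    for a,b in((0,1),(3,2),(1,2),(0,3)):d=w[b]-w[a];print(np.hypot(*d).round(1),np.degrees(np.arctan2(d[1],d[0])).round(1))
    q=np.array([[531,120],[527,258]])/5.4+[210,172]-.4;w=ray(t,q,41);print('dowels',w.round(1),w.mean(0))
    q=np.array([[681-598,59],[711-598,159]])/4+[385,220]-.4;w=ray(t,q,14);print('holes',w.round(1),w.mean(0))
    m=P[205:212,292:325];z=P[192:225,300:316,2];print('block z',np.nanmedian(z))
E
python3 quad.py
```

```text
top block [556.8  74.3 557.2  74.  165.5 138.5   1.4]
side block [557.5  58.5 558.4  60.3 222.9 181.7  60.1]
[126. 140. 145.]
top cover [ 449.5 -223.7  449.5 -223.7  100.5   65.2   15.8]
[188. 214. 224.]
side cover [ 456.5 -213.9  456.3 -213.9   66.3   50.    14.6]
[[608.7 330.1]
 [600.6 232.3]
 [520.5 240. ]
 [531.7 335.9]] [565.36324749 284.57133611]
98.1 -94.7
96.5 -96.6
80.5 174.5
77.2 175.7
dowels [[595.3  75.2  41. ]
 [519.9  75.3  41. ]] [557.59438529  75.21543958  41.        ]
holes [[ 485.9 -214.    14. ]
 [ 413.4 -234.9   14. ]] [ 449.65112132 -224.45133913   14.        ]
block z 34.36045034109918
```

```bash
cat > go.py <<'E'
import sys
from h import *
from scipy.spatial.transform import Rotation as R
x,y,z,a=map(float,sys.argv[1:5])   # target TCP mm, tool-y heading deg (mod 180)
s=get_state();q=R.from_quat(s['eef_rot']);Y=q.apply([0,1,0]);h=np.degrees(np.arctan2(Y[1],Y[0]))
d=(a-h+90)%180-90
print('offset cm',(q.inv().apply(np.array([x,y,z])-s['eef_pos'])/10).round(2),'roll',round(-np.radians(d),3),'pos',s['eef_pos'].round(1),'head',h.round(1),'q',s['qpos'].round(2),'F',s['ft_force'].round(1),'gap',round(s['finger_gap'],1),'t',s['clock'])
E
python3 go.py 562 260 110 84.8
python3 - <<'E'
from h import *
t=pickle.load(open('top.pkl','rb'));up=8
x0,y0,x1,y1=288,182,330,236
im=cv2.GaussianBlur(cv2.resize(t['color'][y0:y1,x0:x1],None,fx=up,fy=up,interpolation=cv2.INTER_CUBIC),(0,0),3)
for th in(95,105,115):
    m=(im.min(2)>th).astype(np.uint8);n,l=cv2.connectedComponents(m);k=l[int(198.5*up-182*up),int(308-288)*up]
    c=max(cv2.findContours((l==k).astype(np.uint8),cv2.RETR_EXTERNAL,cv2.CHAIN_APPROX_NONE)[0],key=cv2.contourArea)[:,0].astype(float)
    W=ray(t,(c+.5)/up-.5+[x0,y0],34)[:,:2].astype(np.float32);print(k,cv2.minAreaRect(W))
E
```

```text
offset cm [-41.19 -11.2   10.34] roll -0.319 pos [228.9 527.  213.2] head 66.5 q [ 1.14  0.32  1.57 -0.    1.26 -0.02] F [-0.1 -0.5 -0. ] gap 91.2 t 0.1
2 ((562.112060546875, 79.06423950195312), (107.83927917480469, 71.35204315185547), 0.47272491455078125)
2 ((561.740478515625, 78.77610778808594), (106.4847640991211, 70.19952392578125), 0.6211853623390198)
4 ((557.7849731445312, 75.2417984008789), (97.53001403808594, 62.67000961303711), 0.4021599590778351)
```

move_arm --motion '[{"offset":[-4,-1.1,0],"roll":-0.06},{"offset":[-8,-2.2,0],"roll":-0.13},{"offset":[-12,-3.3,0],"roll":-0.2},{"offset":[-16,-4.4,0],"roll":-0.26},{"offset":[-20,-5.5,0],"roll":-0.32}]' --claw 1 --force 20

```text
clock: 0.6
eef_pos: [391.5, 396.0, 213.6]
eef_rot: [0.044, 0.999, -0.0, -0.0]
ft_force: [0.6, 0.0, 0.3]
finger_gap: 54.5
grasp_force: 0.0
```

```bash
python3 go.py 562 260 110 84.8
```

```text
offset cm [-18.17 -12.06  10.36] roll 0.004 pos [391.5 396.  213.6] head 85.0 q [ 0.77  0.29  1.61  0.    1.24 -0.71] F [0.6 0.  0.3] gap 54.5 t 0.6
```

move_arm --motion '[{"offset":[-4.5,-3,1],"roll":0},{"offset":[-9,-6,3],"roll":0},{"offset":[-13.5,-9,5],"roll":0},{"offset":[-18,-12,8],"roll":0},{"offset":[-18,-12,8],"roll":0}]'

```text
clock: 1.1
eef_pos: [560.5, 258.9, 131.8]
eef_rot: [0.046, 0.999, -0.001, -0.001]
ft_force: [-0.2, 0.5, 0.8]
finger_gap: 14.2
grasp_force: 0.0
```

```bash
python3 go.py 562 260 71 84.8
```

```text
offset cm [-0.15  0.13  6.08] roll -0.001 pos [560.5 258.9 131.8] head 84.7 q [ 0.41  0.45  1.58 -0.    1.12 -1.06] F [-0.2  0.5  0.8] gap 14.2 t 1.1
```

move_arm --motion '[{"offset":[-0.1,0.1,2],"roll":0},{"offset":[-0.1,0.1,4],"roll":0},{"offset":[-0.1,0.1,5.5],"roll":0},{"offset":[-0.1,0.1,6.2],"roll":0},{"offset":[-0.1,0.1,6.5],"roll":0}]'

```text
clock: 1.6
eef_pos: [559.5, 262.1, 68.4]
eef_rot: [0.045, 0.999, -0.001, -0.001]
ft_force: [-2.5, -2.2, 4.3]
finger_gap: 0.5
grasp_force: 1.9
```

move_arm --motion '[{"offset":[0,0,0.1],"roll":0},{"offset":[0,0,0.1],"roll":0},{"offset":[0,0,0.1],"roll":0},{"offset":[0,0,0.1],"roll":0},{"offset":[0,0,0.1],"roll":0}]'

```text
clock: 2.1
eef_pos: [560.5, 262.8, 68.5]
eef_rot: [0.045, 0.999, 0.0, 0.001]
ft_force: [-1.0, 0.4, 2.3]
finger_gap: 0.4
grasp_force: 1.3
```

```bash
python3 - <<'E'
from h import *
for n,r in(('side',(262,140,312,190)),('top',(205,180,265,230))):
    f=grab_frame(n);pickle.dump(f,open(n+'1.pkl','wb'))
    try: print(n,blob(f,r,(0,120,80),(10,255,255))[1:])
    except Exception as e: print(n,'none')
E
python3 go.py 562 260 66 84.8
```

```text
side (array([274.52941176, 155.17647059]), array([273, 153,   4,   6,  17], dtype=int32))
top (array([219.25, 207.75]), array([218, 207,   3,   2,   4], dtype=int32))
offset cm [-0.17 -0.27  0.23] roll 0.001 pos [560.5 262.8  68.3] head 84.9 q [ 0.42  0.51  1.66  0.    0.98 -1.06] F [-0.2 -0.2  1.6] gap 0.6 t 2.2
```

move_arm --motion '[{"offset":[0,-0.2,0.2],"roll":0},{"offset":[0,-0.2,0.4],"roll":0},{"offset":[0,-0.2,0.4],"roll":0},{"offset":[0,-0.2,0.4],"roll":0},{"offset":[0,-0.2,0.4],"roll":0}]'

```text
clock: 2.7
eef_pos: [560.9, 261.4, 65.2]
eef_rot: [0.045, 0.999, 0.001, 0.001]
ft_force: [-1.6, 2.1, 7.6]
finger_gap: 0.6
grasp_force: 4.1
```

```bash
python3 - <<'E'
from h import *
for n,r in(('side',(252,140,312,190)),('top',(205,180,265,240))):
    f=grab_frame(n);pickle.dump(f,open(n+'1.pkl','wb'))
    try:
        m,c,s=blob(f,r,(0,120,80),(10,255,255));print(n,c,s,ray(f,c,65),np.nanmedian(pts(f)[m],0))
    except Exception as e: print(n,'none')
E
python3 go.py 562 260 66 84.8
```

```text
side [262.64705882 164.05882353] [261 162   5   5  17] [[502.82359643 336.88982891  65.        ]] [493.6873901  311.98338964  81.6748004 ]
top none
offset cm [-0.12 -0.13 -0.08] roll 0.001 pos [560.9 261.4  65.2] head 84.8 q [ 0.42  0.51  1.66  0.    0.97 -1.06] F [-1.5  1.7  8.4] gap 0.7 t 2.8
```

move_arm --motion '[{"offset":[0,0,-3],"roll":0},{"offset":[0,0,-7],"roll":0},{"offset":[0,-2,-10],"roll":0},{"offset":[0,-5,-11],"roll":0},{"offset":[0,-8,-11],"roll":0}]' --claw -0.2

```text
clock: 3.3
eef_pos: [554.1, 180.3, 175.7]
eef_rot: [0.044, 0.999, 0.0, 0.002]
ft_force: [-0.4, 1.0, 0.1]
finger_gap: 37.4
grasp_force: 0.0
```

```bash
python3 - <<'E'
from h import *
for n,r in(('side',(242,140,312,200)),('top',(205,180,265,250))):
    f=grab_frame(n);pickle.dump(f,open(n+'1.pkl','wb'))
    try:
        m,c,s=blob(f,r,(0,120,80),(10,255,255));print(n,c,s,ray(f,c,65),np.nanmedian(pts(f)[m],0))
        m,c,s=blob(f,r,(20,100,100),(35,255,255));print(n,c,s,ray(f,c,71),np.nanmedian(pts(f)[m],0))
    except Exception as e: print(n,'none')
    if n=='top': cv2.imwrite('pics/t2.png',cv2.resize(f['color'][160:260,190:330],None,fx=5,fy=5,interpolation=cv2.INTER_CUBIC))
E
python3 go.py 490.6 318 95 84.8
```

```text
side [261.81818182 167.31818182] [260 165   5   6  22] [[492.12218426 320.82305866  65.        ]] [489.64099655 312.98635844  69.66268928]
side [288.         169.63888889] [285 167   7   6  36] [[559.28580559 257.04118902  71.        ]] [559.820418   257.04178125  70.84046865]
top [219.275 225.725] [215 223   9   6  40] [[492.70031006 323.10651838  65.        ]] [491.1442916  320.35706235  71.72344864]
top [240.5  204.25] [239 203   4   3   8] [[554.7385689  265.38009193  71.        ]] [554.64487328 264.07192138  73.36123098]
offset cm [ 7.47 13.42  7.87] roll -0.002 pos [552.5 177.6 174. ] head 84.7 q [ 0.29  0.36  1.61 -0.    1.17 -1.19] F [-0.6  0.9 -0.7] gap 45.8 t 3.4
```

View pics/t2.png

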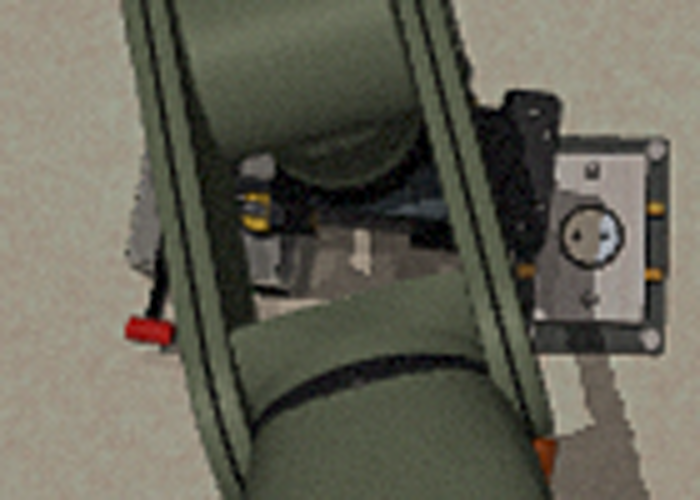

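The lever has dropped. The red bar is at (150,331) in the crop and both views agree on about (492,321).

move_arm --motion '[{"offset":[2,4,0],"roll":0},{"offset":[4,8,1],"roll":0},{"offset":[6,12,3],"roll":0},{"offset":[7.4,13.7,6],"roll":0},{"offset":[7.4,13.7,6.5],"roll":0}]'

```text
clock: 3.9
eef_pos: [487.7, 325.4, 104.8]
eef_rot: [0.043, 0.999, -0.002, -0.003]
ft_force: [0.4, -1.1, -0.3]
finger_gap: 55.2
grasp_force: 0.0
```

```bash
python3 go.py 492 321 53 84.8
```

```text
offset cm [-0.5  -0.38  5.18] roll 0.005 pos [487.7 325.4 104.8] head 85.1 q [ 0.57  0.43  1.69  0.    1.03 -0.92] F [ 0.4 -1.1 -0.3] gap 55.2 t 3.9
```

move_arm --motion '[{"offset":[-0.4,-0.3,1.5],"roll":0},{"offset":[-0.4,-0.3,3],"roll":0},{"offset":[-0.4,-0.3,4.3],"roll":0},{"offset":[-0.4,-0.3,5.1],"roll":0},{"offset":[-0.4,-0.3,5.1],"roll":0}]'

```text
clock: 4.4
eef_pos: [494.9, 319.9, 56.9]
eef_rot: [0.045, 0.999, -0.001, -0.001]
ft_force: [-1.0, 0.4, 0.0]
finger_gap: 54.7
grasp_force: 0.0
```

```bash
python3 go.py 492 321 53 84.8
```

```text
offset cm [0.29 0.08 0.39] roll 0.0 pos [494.9 319.9  56.9] head 84.8 q [ 0.55  0.48  1.74 -0.    0.92 -0.93] F [-1.   0.4  0. ] gap 54.7 t 4.4
```

move_arm --motion '[{"offset":[0.1,0,0.2],"roll":0},{"offset":[0.1,0,0.2],"roll":0},{"offset":[0.1,0,0.2],"roll":0},{"offset":[0.1,0,0.2],"roll":0},{"offset":[0.1,0,0.2],"roll":0}]' --claw 1 --force 10

```text
clock: 4.9
eef_pos: [494.4, 320.6, 56.5]
eef_rot: [0.045, 0.999, 0.0, 0.0]
ft_force: [0.4, -0.8, 1.8]
finger_gap: 25.7
grasp_force: 10.0
```

```bash
python3 go.py 492 321 53 84.8
```

```text
offset cm [0.24 0.02 0.35] roll 0.001 pos [494.4 320.6  56.5] head 84.9 q [ 0.56  0.48  1.74 -0.    0.92 -0.92] F [ 0.4 -0.8  1.8] gap 25.7 t 4.9
```

move_arm --motion '[{"offset":[-0.4,0,-1.1],"roll":0},{"offset":[-1.1,0,-2.2],"roll":0},{"offset":[-2.05,0,-3.0],"roll":0},{"offset":[-3.2,0,-3.6],"roll":0},{"offset":[-4.4,0,-3.9],"roll":0}]'

```text
clock: 5.4
eef_pos: [538.6, 315.7, 95.7]
eef_rot: [0.045, 0.999, -0.001, -0.0]
ft_force: [-1.4, -4.3, -1.1]
finger_gap: 25.9
grasp_force: 10.0
```

move_arm --motion '[{"offset":[-0.4,0,0],"roll":0},{"offset":[-0.8,0,0],"roll":0},{"offset":[-1.2,0,0],"roll":0},{"offset":[-1.5,0,0.1],"roll":0},{"offset":[-1.5,0,0.1],"roll":0}]'

```text
clock: 5.9
eef_pos: [554.6, 313.9, 94.3]
eef_rot: [0.045, 0.999, -0.001, 0.001]
ft_force: [-0.0, -5.6, 3.5]
finger_gap: 25.6
grasp_force: 10.0
```

```bash
python3 go.py 550 316 100 84.8
```

```text
offset cm [ 0.48  0.17 -0.57] roll 0.001 pos [554.6 313.9  94.3] head 84.8 q [ 0.5   0.51  1.58 -0.    1.05 -0.98] F [-0.  -5.6  3.5] gap 25.6 t 5.9
```

move_arm --motion '[{"offset":[0,0,0],"roll":0},{"offset":[0,0,0],"roll":0},{"offset":[0,0,0],"roll":0},{"offset":[0,0,0],"roll":0},{"offset":[0,0,-1],"roll":0}]' --claw -0.3

```text
clock: 6.4
eef_pos: [552.1, 315.2, 102.9]
eef_rot: [0.045, 0.999, -0.001, -0.001]
ft_force: [-0.1, -0.7, 0.2]
finger_gap: 58.7
grasp_force: 0.0
```

move_arm --motion '[{"offset":[0,0,-2],"roll":0},{"offset":[0,0,-5],"roll":0},{"offset":[0,0,-9],"roll":0},{"offset":[0,-4,-12],"roll":0},{"offset":[0,-8,-12],"roll":0}]'

```text
clock: 6.9
eef_pos: [548.2, 236.8, 229.9]
eef_rot: [0.044, 0.999, 0.002, 0.005]
ft_force: [0.3, -0.8, 0.6]
finger_gap: 59.4
grasp_force: 0.0
```

move_arm --motion '[{"offset":[0,-5,0],"roll":0},{"offset":[0,-10,0],"roll":0.1},{"offset":[0,-15,0],"roll":0.1},{"offset":[0,-20,0],"roll":0.1},{"offset":[0,-24,0],"roll":0.1}]' --claw -1

```text
clock: 7.4
eef_pos: [523.8, -5.6, 225.1]
eef_rot: [0.095, 0.995, -0.0, 0.001]
ft_force: [0.8, -0.4, -0.2]
finger_gap: 90.8
grasp_force: 0.0
```

```bash
python3 - <<'E'
from h import *
for n,r in(('side',(242,140,312,200)),('top',(205,180,265,250))):
    f=grab_frame(n);pickle.dump(f,open(n+'1.pkl','wb'))
    for lo,hi,z in(((0,120,80),(10,255,255),102),((20,100,100),(35,255,255),71)):
        try:
            m,c,s=blob(f,r,lo,hi);print(n,c,s,ray(f,c,z),np.nanmedian(pts(f)[m],0))
        except Exception as e: print(n,'none')
E
python3 go.py 449.5 -223.8 90 105.8
```

```text
side [278.         154.36363636] [276 152   5   6  22] [[551.83324952 313.73179306 102.        ]] [550.01583331 308.33811412 106.11595654]
side [288.09756098 169.90243902] [285 167   7   7  41] [[558.86917113 255.53132326  71.        ]] [560.42101836 255.81920546  70.28832049]
top [220.30952381 202.02380952] [216 200  10   5  42] [[554.51270814 316.42571319 102.        ]] [553.34528429 316.31460136 107.91032866]
top [241.64 201.5 ] [238 198   8   8  50] [[562.74988555 262.56542832  71.        ]] [562.4091244  262.18615357  70.54652923]
offset cm [  3.12 -22.65  13.53] roll -0.471 pos [523.8  -7.4 225. ] head 78.8 q [-0.04  0.23  1.66 -0.    1.25 -1.41] F [-0.7  0.4  0. ] gap 91.5 t 7.5
```

move_arm --motion '[{"offset":[0.6,-4.5,0],"roll":-0.1},{"offset":[1.2,-9,1],"roll":-0.2},{"offset":[1.9,-13.5,3],"roll":-0.3},{"offset":[2.5,-18,6],"roll":-0.4},{"offset":[3.1,-22.5,10],"roll":-0.47}]'

```text
clock: 8.0
eef_pos: [455.8, -209.1, 134.5]
eef_rot: [-0.142, 0.99, -0.001, 0.002]
ft_force: [1.0, -0.7, -0.4]
finger_gap: 91.2
grasp_force: 0.0
```

move_arm --motion '[{"offset":[0,0,0.5],"roll":0},{"offset":[0,0,1],"roll":0},{"offset":[0,0,2],"roll":0},{"offset":[0,0,3],"roll":0},{"offset":[0,0,3],"roll":0}]'

```text
clock: 8.5
eef_pos: [454.7, -206.4, 102.7]
eef_rot: [-0.14, 0.99, 0.001, -0.001]
ft_force: [0.5, -0.1, -0.2]
finger_gap: 91.1
grasp_force: 0.0
```

```bash
python3 go.py 449.5 -223.8 20 105.8
```

```text
offset cm [ 0.98 -1.54  8.27] roll 0.006 pos [ 454.7 -206.4  102.7] head 106.2 q [-0.45  0.31  1.9   0.    0.94 -2.3 ] F [ 0.5 -0.1 -0.2] gap 91.1 t 8.5
```

move_arm --motion '[{"offset":[1,-1.5,0],"roll":0},{"offset":[1,-1.5,2],"roll":0},{"offset":[1,-1.5,4],"roll":0},{"offset":[1,-1.5,5],"roll":0},{"offset":[1,-1.5,5],"roll":0}]'

```text
clock: 9.0
eef_pos: [449.0, -224.1, 52.8]
eef_rot: [-0.14, 0.99, 0.001, -0.001]
ft_force: [-1.0, 0.4, -0.3]
finger_gap: 90.8
grasp_force: 0.0
```

```bash
python3 go.py 449.5 -223.8 18 105.8
```

```text
offset cm [-0.07  0.01  3.48] roll 0.005 pos [ 449.  -224.1   52.8] head 106.1 q [-0.49  0.37  1.95  0.    0.82 -2.34] F [-1.   0.4 -0.3] gap 90.8 t 9.0
```

move_arm --motion '[{"offset":[0,0,1],"roll":0},{"offset":[0,0,2],"roll":0},{"offset":[0,0,3],"roll":0},{"offset":[0,0,3.4],"roll":0},{"offset":[0,0,3.4],"roll":0}]'

```text
clock: 9.5
eef_pos: [449.0, -224.7, 18.9]
eef_rot: [-0.14, 0.99, 0.001, -0.001]
ft_force: [0.3, 0.6, 0.6]
finger_gap: 91.5
grasp_force: 0.0
```

move_arm --motion '[{"offset":[0,0,0],"roll":0},{"offset":[0,0,0],"roll":0},{"offset":[0,0,0],"roll":0},{"offset":[0,0,0],"roll":0},{"offset":[0,0,0],"roll":0}]' --claw 1 --force 35

```text
clock: 10.0
eef_pos: [449.6, -225.0, 19.8]
eef_rot: [-0.14, 0.99, -0.0, 0.0]
ft_force: [0.6, 0.3, -0.1]
finger_gap: 54.0
grasp_force: 0.0
```

```bash
python3 go.py 449.5 -223.8 18 105.8
```

```text
offset cm [-0.03  0.11  0.18] roll 0.004 pos [ 449.6 -225.    19.8] head 106.1 q [-0.49  0.42  1.99  0.    0.74 -2.34] F [ 0.6  0.3 -0.1] gap 54.0 t 10.0
```

move_arm --motion '[{"offset":[0,0.1,0.1],"roll":0},{"offset":[0,0.1,0.1],"roll":0},{"offset":[0,0.1,0.1],"roll":0},{"offset":[0,0.1,0.1],"roll":0},{"offset":[0,0.1,0.1],"roll":0}]'

```text
clock: 10.5
eef_pos: [449.2, -224.0, 18.6]
eef_rot: [-0.14, 0.99, 0.0, 0.0]
ft_force: [-0.0, 0.4, -0.3]
finger_gap: 29.8
grasp_force: 35.0
```

```bash
python3 go.py 449.5 -223.8 100 105.8
```

```text
offset cm [-0.03  0.01 -8.14] roll 0.004 pos [ 449.2 -224.    18.6] head 106.1 q [-0.49  0.42  1.99  0.    0.73 -2.34] F [-0.   0.4 -0.3] gap 29.8 t 10.5
```

move_arm --motion '[{"offset":[0,0,-2],"roll":0},{"offset":[0,0,-5],"roll":0},{"offset":[0,0,-9],"roll":0},{"offset":[0,0,-12],"roll":0.1},{"offset":[0,0,-12],"roll":0.27}]' --force 50

```text
clock: 11.0
eef_pos: [451.5, -225.2, 142.7]
eef_rot: [-0.012, 1.0, -0.002, 0.004]
ft_force: [1.4, -0.3, -2.6]
finger_gap: 29.7
grasp_force: 50.0
```

```bash
python3 go.py 557.7 75.2 120 90.5
```

```text
offset cm [-11.34  29.78   2.23] roll 0.016 pos [ 451.5 -225.2  142.7] head 91.4 q [-0.49  0.26  1.84  0.    1.03 -2.08] F [ 1.4 -0.3 -2.6] gap 29.7 t 11.0
```

move_arm --motion '[{"offset":[-1.5,4,0],"roll":0},{"offset":[-3.3,8.5,0],"roll":0},{"offset":[-5,13,0],"roll":0},{"offset":[-6.7,17.5,0],"roll":0},{"offset":[-8.4,22,0],"roll":0}]'

```text
clock: 11.5
eef_pos: [526.3, 0.3, 138.3]
eef_rot: [-0.015, 1.0, 0.0, -0.001]
ft_force: [1.0, -0.8, -1.8]
finger_gap: 29.8
grasp_force: 50.0
```

```bash
python3 go.py 557.7 75.2 110 90.5
```

```text
offset cm [-3.37  7.39  2.82] roll 0.021 pos [5.263e+02 3.000e-01 1.383e+02] head 91.7 q [-0.02  0.31  1.79  0.    1.05 -1.62] F [ 1.  -0.8 -1.8] gap 29.8 t 11.5
```

move_arm --motion '[{"offset":[-1.5,3,1],"roll":0},{"offset":[-3,6,2],"roll":0},{"offset":[-3.4,7.3,2.8],"roll":0.02},{"offset":[-3.4,7.3,2.8],"roll":0.02},{"offset":[-3.4,7.3,2.8],"roll":0.02}]'

```text
clock: 12.0
eef_pos: [557.6, 72.2, 110.2]
eef_rot: [-0.006, 1.0, -0.0, -0.001]
ft_force: [-0.8, -1.0, -1.6]
finger_gap: 30.3
grasp_force: 50.0
```

```bash
python3 go.py 557.7 75.2 90 90.5
python3 - <<'E'
from h import *
c=np.zeros((600,800,3),np.uint8)
for n,r,o,k in(('top',(278,170,345,250),0,7),('side',(280,165,360,245),400,5)):
    f=grab_frame(n);pickle.dump(f,open(n+'2.pkl','wb'))
    b=cv2.resize(f['color'][r[1]:r[3],r[0]:r[2]],None,fx=5,fy=5,interpolation=cv2.INTER_CUBIC);c[:b.shape[0],o:o+b.shape[1]]=b
cv2.imwrite('pics/c3.png',c)
E
```

```text
offset cm [-0.02  0.3   2.02] roll 0.003 pos [557.6  72.2 110.2] head 90.6 q [ 0.11  0.39  1.74 -0.    1.01 -1.47] F [-0.8 -1.  -1.6] gap 30.3 t 12.0
```

View pics/c3.png

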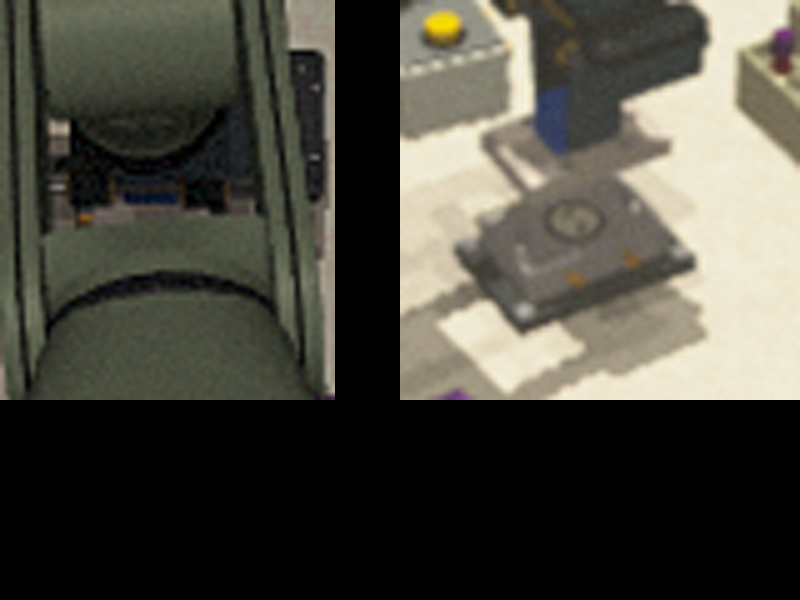

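The top view is blocked by the arm. The side view shows the cover level above the block, so I'll refine the base centre from the earlier unobstructed frames: dark plate outline, white disc and corner screws.

Run:
```python
from h import *
up=8
for n,(x0,y0,x1,y1) in(('top',(284,178,334,240)),('side',(284,188,348,240))):
    f=pickle.load(open(n+'.pkl','rb'))
    im=cv2.resize(f['color'][y0:y1,x0:x1],None,fx=up,fy=up,interpolation=cv2.INTER_CUBIC);g=cv2.GaussianBlur(im,(0,0),3).min(2)
    px=lambda c:(np.asarray(c)+.5)/up-.5+[x0,y0]
    for th in(60,70,80,90):
        m=(g<th).astype(np.uint8);cs,h=cv2.findContours(m,cv2.RETR_CCOMP,cv2.CHAIN_APPROX_NONE)
        i=max(range(len(cs)),key=lambda i:cv2.contourArea(cs[i]))
        W=ray(f,px(cs[i][:,0]),10)[:,:2].astype(np.float32);r=cv2.minAreaRect(W)
        print(n,th,'plate',np.round(r[0]+r[1]+(r[2],),1))
        for j in range(len(cs)):
            a=cv2.contourArea(cs[j])
            if a>60 and j!=i:
                M=cv2.moments(cs[j]);c=px([M['m10']/M['m00'],M['m01']/M['m00']]);W=ray(f,px(cs[j][:,0]),34)[:,:2].astype(np.float32);r=cv2.minAreaRect(W)
                print('   in' if h[0][j][3]>=0 else '   out',int(a),c.round(1),'z34',ray(f,c,34)[0,:2].round(1),'z48',ray(f,c,48)[0,:2].round(1),'z11',ray(f,c,11)[0,:2].round(1),np.round(r[0]+r[1]+(r[2],),1))
```

```text
top 60 plate [5.523e+02 7.460e+01 1.204e+02 8.950e+01 4.000e-01]
   out 87 [320.8 229.9] z34 [491.1  35.2] z48 [489.5  35.3] z11 [493.7  35. ] [490.9  35.5   2.6   7.1  21.9]
   out 173 [306.6 212.5] z34 [541.2  77.6] z48 [539.   77.3] z11 [544.7  78.2] [541.   76.7  15.9   3.2  83.9]
   out 88 [311.4 211.3] z34 [544.9  63.8] z48 [542.7  63.6] z11 [548.4  64.1] [544.9  63.9   2.9   6.   46.7]
   out 117 [302.6 209.7] z34 [549.   89.7] z48 [546.8  89.2] z11 [552.7  90.5] [548.6  89.6  11.1   2.4  28.9]
   out 191 [313.5 206.8] z34 [558.5  57.9] z48 [556.1  57.7] z11 [562.3  58.1] [5.585e+02 5.810e+01 1.820e+01 3.600e+00 1.000e-01]
   out 66 [302.5 203.9] z34 [566.2  90.3] z48 [563.8  89.8] z11 [570.1  91.1] [565.9  90.5   1.9   9.6  62.9]
   out 131 [310.2 201.5] z34 [574.   68.2] z48 [571.5  67.9] z11 [578.1  68.6] [573.9  67.5  12.5   2.8  68.6]
   out 86 [308.  194.4] z34 [594.9  75. ] z48 [592.2  74.7] z11 [599.3  75.5] [594.8  75.1   3.    4.8   1.4]
   in 72 [311.5 227. ] z34 [498.7  62.3] z48 [497.1  62.2] z11 [501.5  62.6] [498.7  62.3   2.9   4.    1.3]
   in 74 [320.7 210.3]
[... 3404 characters left out ...]
0 [308.8 224.7] z34 [504.1  16.3] z48 [496.5   2.5] z11 [516.5  38.9] [504.1  15.6   8.6  11.1  80.8]
   out 539 [302.9 221.7] z34 [495.2  37.5] z48 [487.7  23.4] z11 [507.4  60.6] [495.7  37.9  24.6   7.7  76.3]
   out 338 [331.4 216.2] z34 [584.5  15.7] z48 [575.8   1.9] z11 [598.6  38.3] [584.8  15.4   9.3  12.6  86.9]
   out 430 [297.3 215.3] z34 [494.5  72.3] z48 [487.   57.8] z11 [506.7  96.2] [494.7  73.7  20.5   9.1  78.2]
side 90 plate [552.4  67.   93.4 128.3  89.7]
   in 1085 [304.4 226.5] z34 [488.4  15.9] z48 [481.1   2.1] z11 [500.6  38.5] [488.7  15.8  19.2  15.2  79.7]
   in 91 [308.9 222.4] z34 [509.5  25. ] z48 [501.8  11.1] z11 [522.   47.8] [509.5  25.    5.8   4.6  60.1]
```

move_arm --motion '[{"offset":[0,0.25,1],"roll":0},{"offset":[0,0.25,2],"roll":0},{"offset":[0,0.25,3],"roll":0},{"offset":[0,0.25,3.4],"roll":0},{"offset":[0,0.25,3.4],"roll":0}]'

```text
clock: 12.6
eef_pos: [557.5, 74.7, 75.5]
eef_rot: [-0.005, 1.0, -0.0, -0.001]
ft_force: [0.5, 0.9, -3.2]
finger_gap: 29.7
grasp_force: 50.0
```

```bash
python3 go.py 557.6 74.9 68 90.5
```

```text
offset cm [-0.01  0.02  0.75] roll 0.001 pos [557.5  74.7  75.5] head 90.6 q [ 0.11  0.42  1.79  0.    0.93 -1.47] F [ 0.5  0.9 -3.2] gap 29.7 t 12.6
```

move_arm --motion '[{"offset":[0,0,0.4],"roll":0},{"offset":[0,0,0.7],"roll":0},{"offset":[0,0,0.9],"roll":0},{"offset":[0,0,1.1],"roll":0},{"offset":[0,0,1.3],"roll":0}]'

```text
clock: 13.1
eef_pos: [558.3, 74.9, 63.7]
eef_rot: [-0.005, 1.0, -0.0, 0.0]
ft_force: [0.2, -1.3, -0.7]
finger_gap: 30.0
grasp_force: 50.0
```

```bash
python3 go.py 557.6 74.9 53 90.5
```

```text
offset cm [ 0.07 -0.    1.07] roll 0.002 pos [558.3  74.9  63.7] head 90.6 q [ 0.11  0.44  1.8  -0.    0.91 -1.47] F [ 0.2 -1.3 -0.7] gap 30.0 t 13.1
```

move_arm --motion '[{"offset":[0,0,0.1],"roll":0},{"offset":[0,0,0.2],"roll":0},{"offset":[0,0,0.3],"roll":0},{"offset":[0,0,0.4],"roll":0},{"offset":[0,0,0.4],"roll":0}]'

```text
clock: 13.6
eef_pos: [558.0, 74.3, 59.5]
eef_rot: [-0.005, 1.0, -0.0, -0.0]
ft_force: [-1.5, -4.8, -0.7]
finger_gap: 29.7
grasp_force: 50.0
```

```bash
python3 go.py 557.6 74.9 53 90.5
```

```text
offset cm [0.04 0.06 0.65] roll 0.002 pos [558.   74.3  59.5] head 90.6 q [ 0.11  0.44  1.8  -0.    0.9  -1.47] F [-1.5 -4.8 -0.7] gap 29.7 t 13.6
```

move_arm --motion '[{"offset":[0,-0.08,0.1],"roll":0},{"offset":[0,-0.08,0.25],"roll":0},{"offset":[0,-0.08,0.4],"roll":0},{"offset":[0,-0.08,0.5],"roll":0},{"offset":[0,-0.08,0.5],"roll":0}]'

```text
clock: 14.1
eef_pos: [558.1, 74.1, 54.4]
eef_rot: [-0.005, 1.0, -0.0, -0.0]
ft_force: [-0.4, -3.8, -2.1]
finger_gap: 30.0
grasp_force: 50.0
```

```bash
python3 go.py 557.6 74.9 53 90.5
```

```text
offset cm [0.05 0.08 0.14] roll 0.002 pos [558.1  74.1  54.4] head 90.6 q [ 0.11  0.45  1.81 -0.    0.89 -1.47] F [-0.4 -3.8 -2.1] gap 30.0 t 14.1
```

move_arm --motion '[{"offset":[0,-0.06,0.1],"roll":0},{"offset":[0,-0.06,0.2],"roll":0},{"offset":[0,-0.06,0.3],"roll":0},{"offset":[0,-0.06,0.3],"roll":0},{"offset":[0,-0.06,0.3],"roll":0}]'

```text
clock: 14.6
eef_pos: [558.3, 73.9, 52.6]
eef_rot: [-0.005, 1.0, 0.0, 0.0]
ft_force: [-3.4, -2.2, 5.5]
finger_gap: 29.5
grasp_force: 50.0
```

```bash
python3 go.py 557.6 74.9 53 90.5
```

```text
offset cm [ 0.07  0.1  -0.04] roll 0.001 pos [558.3  73.9  52.6] head 90.6 q [ 0.11  0.45  1.81  0.    0.88 -1.47] F [-3.4 -2.2  5.5] gap 29.5 t 14.6
```

move_arm --motion '[{"offset":[0.04,-0.03,0.1],"roll":0},{"offset":[0.04,-0.03,0.15],"roll":0},{"offset":[0.04,-0.03,0.2],"roll":0},{"offset":[0.04,-0.03,0.2],"roll":0},{"offset":[0.04,-0.03,0.2],"roll":0}]'

```text
clock: 15.1
eef_pos: [558.3, 73.9, 52.6]
eef_rot: [-0.005, 1.0, 0.001, 0.001]
ft_force: [-5.7, 0.0, 16.5]
finger_gap: 29.8
grasp_force: 50.0
```

```bash
python3 go.py 557.6 74.9 53 90.5
```

```text
offset cm [ 0.07  0.1  -0.04] roll 0.001 pos [558.3  73.9  52.6] head 90.6 q [ 0.11  0.45  1.81  0.    0.88 -1.47] F [-5.7  0.  16.5] gap 29.8 t 15.1
```

move_arm --motion '[{"offset":[0,0,-0.03],"roll":0},{"offset":[0,0,-0.03],"roll":0},{"offset":[0,0,-0.03],"roll":0},{"offset":[0,0,-0.03],"roll":0},{"offset":[0,0,-0.03],"roll":0}]'

```text
clock: 15.6
eef_pos: [558.3, 73.9, 52.6]
eef_rot: [-0.005, 1.0, 0.001, 0.001]
ft_force: [-3.9, -0.7, 15.8]
finger_gap: 29.7
grasp_force: 50.0
```

```bash
python3 - <<'E'
from h import *
f=grab_frame('side');cv2.imwrite('pics/s4.png',cv2.resize(f['color'][130:250,240:370],None,fx=5,fy=5,interpolation=cv2.INTER_CUBIC)[:600])
print(blob(f,(242,140,312,200),(0,120,80),(10,255,255))[1:])
E
python3 go.py 557.6 74.9 53 90.5
```

```text
(array([278.        , 154.36363636]), array([276, 152,   5,   6,  22], dtype=int32))
offset cm [ 0.07  0.1  -0.04] roll 0.001 pos [558.3  73.9  52.6] head 90.6 q [ 0.11  0.45  1.81  0.    0.88 -1.47] F [-5.3 -1.3 14.6] gap 29.9 t 15.65
```

View pics/s4.png

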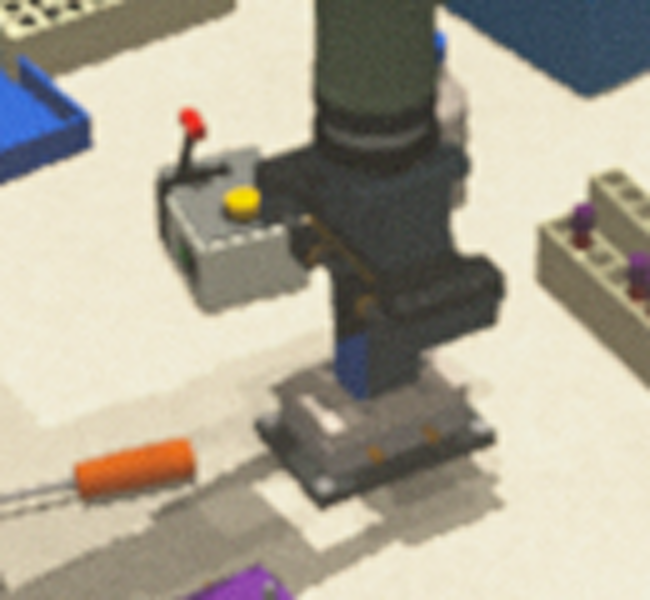

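The cover sits flush on the block at about (365,400) with the gripper still on the blue rib. The lever is upright at (193,123), the button is up at (242,203), and the wrist reads about 15 N, so I'm handing in.

```bash
python3 -c "
from rig import job_done
print(job_done())"
```

```text
the job is handed in; nothing more can be done
None
```

I handed the job in at about 16 s with no verdict returned: the trip was proven, the lever is back upright with the button up, and the gripper is still pressing the white cover flush on the dowels at about 15 N.

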